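Turn the board leaf of the sample book

TASK

Turn the book of material samples to its next page: with the fingertips, push the stiff board leaf that stands ajar on the right over the spine and press it down until it lies flat on the left-hand pile. Only push it, gently and under control: do not pinch or fling it, do not shift or lift the book, and leave the glue stick, the eraser and the paint tube where they lie.

Things in the scene. Friction and masses are not known exactly. Their poses are not given: they have to be found in the camera images.
- book: Heavy loose sample book (about 2 kg) lying open: two equal piles of boards with square material samples, left and right of a steel binding rod. 180 mm along its x (the spine), 258 mm along y, piles 34 mm high, ending 126 mm (grey covers 129 mm) either side of the spine. Origin: centre of its underside. x along the spine away from the robot, y to the left pile, z up; yaw within 0.45 rad.
- spine (a point): Middle of the binding rod, the leaf's hinge axis, 36 mm above the book's underside (book frame 0, 0, 0.036). Fixed to the book, axes as the book's; the hinge axis is its x.
- leaf (a joint): Angle of the leaf about the rod: 0 = flat on the right-hand pile, 1.57 = upright, 3.14 (its stop) = flat on the left-hand pile. Starts ajar at 0.25 to 0.7. The hinge rubs (about 0.12 N m, some 1 N at the tab), so the leaf stays at whatever angle it is left and does not fall by itself.
- leaf_root (a point): On the hinge axis at the leaf's mid length: same place as spine, but turning with the leaf. x along the spine, -y out to the leaf's free edge, z normal to the leaf (up at joint 0, down at 3.14). The leaf: one rigid brown board with samples on both faces, 4 mm thick (2 mm either side of the axis), 164 mm along the spine, from 6 to 128 mm from the axis, 80 g.
- tab (a point): Middle of the outer edge of the leaf's tab, 152 mm from the hinge axis. The tab is 46 mm long along the spine, centred on the leaf, equally thick, and stands out 24 mm beyond the leaf's free edge and past the pile, so its underside is free. Axes as leaf_root.
- glue_stick_a: Glue stick, white with red cap, lying left of the book, about along the spine; 26 x 92 x 26 mm, long in its own y; origin under its centre. Leave it alone.
- eraser: Eraser in a blue card sleeve, lying right of the book; 21 x 45 x 13 mm, long in its own y; origin under its centre. Leave it alone.
- tube_ochre: Paint tube, white and ochre, lying beyond the far end of the book; 38 x 112 x 25 mm, long in its own y; origin under its centre. Leave it alone.

How it is judged:
By the outcome, as a careful person would: the job done as asked, in the order asked, and still so for the second after the job is handed in, with the robot touching nothing.
It also fails if it takes over 45 s, if anything falls off the work surface, if the arm or the gripper's body presses on something with over 40 N, if the wrist force passes 120 N, or if a joint passes its speed limit or range.

ROBOT

A 7-joint arm with a two-finger parallel gripper is mounted at the origin on a cart in front of the work surface, level with it; the furniture and walls round the work are solid. World frame = base frame: x ahead of the robot, y to its left, z up, the work surface at z = 0. Lengths are in m, angles in rad, forces in N, time in s.
With the tool pointing down it reaches from about 0.425 to 1.025 m from the base axis. Payload 3.6 kg.
Tool frame: the origin (TCP) lies between the finger pads; the fingertips stand 14 mm ahead of it and the grasp point (between the pads) lies 5 mm behind it (tip_reach is the z of the fingertips in the tool frame, in m); z points along the fingers, y is the line along which they close (so a half turn about z gives the same grasp; the last joint's range is limited). The gripper opens to 85 mm and grips with 20 to 120 N. Pads are 22 mm wide; open, the fingers measure 114 mm over their backs; the gripper's body (76 mm by 85 mm) begins 54 mm behind the grasp point. The pads swing forward as they close: fully open they stand 13 mm farther back than shut.
Start: joints at [1.171, 0.591, 0.048, 1.609, -0.033, 0.943, -0.034], TCP at [0.219, -0.691, 0.245] pointing down, gripper open.
Joint ranges: [-2.69, 2.69], [-0.47, 2.24], [-1.27, 1.36], [0.19, 2.51], [-1.53, 4.68], [0.08, 2.07], [-3.09, 3.09]. Speed limits (rad/s): [2.57, 2.57, 3.14, 3.14, 3.14, 3.14, 3.14].

INTERFACE

Orientations are given as a rotation vector (axis times angle).
In Python, from station import get_obs, read_camera, hand_in, tip_reach gives the robot as it stands.
- The arm moves only by the tool carry_out, never from a script. Its argument "plan" is a list of rows, each an object of numbers: "claw": the opening, from -1 (shut) to 1 (fully open), so that 0 is half open; "tx", "ty", "tz": the shift along the tool's x, y, z each as a share of 40 cm, from -1 to 1; "roll": the turn about the tool's z as a share of pi rad, from -1 to 1. A call has 1 to 10 rows; each row is the pose to reach, as a shift and turn from the pose commanded when the call began, along the tool's axes at that moment, turning the shorter way round; what a row does not reach only later rows make up. A row lasts 1/10 s, in which the tool goes at most 50 mm and 8.59 degrees, less where a joint would pass 70% of its speed; a pose out of reach is approached as far as the arm can. A call with a number of a shift or a turn outside -1 to 1 is refused whole. A call with a gripper value outside its range is refused whole. The fingers move at their own pace and stop on an object; "grip_force" is the grip in N (left out, the last holds). Time passes only in rows, so rows that repeat a pose let the fingers close. It gives the time, the measured TCP pose, the force, the opening and the grip force at its end, in the units of the state.
- get_obs(): the state, without advancing time (a new reading comes with each control period).
- read_camera(name): name is "scene" or "top" or "wrist"; returns a dict with "image" (480x640x3 uint8, red, green, blue), "mtx" (3x3 intrinsics, pixels), "k1" (the pictures are not rectified: a ray, as slopes to the right and down, at radius r is drawn at 1 + k1 r^2 times it, then the intrinsics apply), "R" (3x3) and "t" (3): a world point X has camera coordinates R X + t. Camera axes: x right, y down, z forward; pixel columns grow to the right and rows downward; lengths in m; the calibration is good to about 2 mm. A picture is of the moment at which its call begins. There is no depth.
- hand_in(): hands the job in; it is judged then, once.
The state is a dict: "t": time; "q": joint angles; "dq": joint speeds; "tau": joint torques, N m; "eef_pos": TCP position; "tool_rot": TCP orientation; "contact_force": force on the tool from outside, world axes, zero at the start; "ft_torque": the same for the moment, N m; "grip_width": opening from 0.0 (shut) to 1.0 (fully open); "finger_force": force on a finger pad.
Only numpy, scipy, OpenCV 4.12 (cv2) and the standard library are available. Lean on these libraries where they do the work, as an engineer would, in place of code of your own. Each camera call takes 0.05 s, during which the arm holds its last target. There are 200 camera calls.

## Working session

There is one attempt and no reset: what is moved stays moved. The work goes in short steps, Python scripts to look and compute and a tool call to move; the robot and the scene stay as the last step left them, time stands still between calls to the robot, and variables do not carry over. Pictures are saved under pics/ and viewed, at most 10 in all, crops included, and the job is handed in when it is done.

Besides the shell and the picture viewer there is one more tool, called as name(argument=value, ...) on one line, values as JSON. carry_out: Moves the arm, as the interface text tells. Shift numbers are shares of 40 cm and turn numbers shares of pi rad, none past 1 either way. Its arguments: {"type":"object","properties":{"plan":{"type":"array","items":{"type":"object","properties":{"claw":{"type":"number"},"tx":{"type":"number","minimum":-1,"maximum":1},"ty":{"type":"number","minimum":-1,"maximum":1},"tz":{"type":"number","minimum":-1,"maximum":1},"roll":{"type":"number","minimum":-1,"maximum":1}}}},"grip_force":{"type":"number"}},"required":["plan"]}

```bash
mkdir -p pics; python3 - <<'E'
from station import *
import cv2
o=get_obs();print(o['t'],o['eef_pos'],o['tool_rot'],o['grip_width'],tip_reach)
for n in("top","scene"):
    c=read_camera(n);cv2.imwrite(f'pics/{n}1.png',c['image'][:,:,::-1])
    print(n,c['mtx'],c['k1'],c['R'],c['t'])
E
```

```text
0.0 [ 0.21870977 -0.69038884  0.24414651] [-3.10255230e+00 -4.79812654e-01  7.51838462e-04] 1.0026886556607313 0.014
top [[572.10082196   0.         322.21086067]
 [  0.         572.10082196 245.26187902]
 [  0.           0.           1.        ]] -0.04921696467634683 [[-0.00960111 -0.99975913 -0.01973597]
 [-0.98608189  0.01274221 -0.16577134]
 [ 0.16598289  0.01786969 -0.98596671]] [0.02632799 0.59057663 0.87199613]
scene [[463.64510675   0.         318.36707243]
 [  0.         463.64510675 242.26000344]
 [  0.           0.           1.        ]] 0.009873594640092897 [[-0.75958879 -0.65019196 -0.01659162]
 [-0.456206    0.55079928 -0.69892505]
 [ 0.4635741  -0.52332644 -0.71500244]] [0.45335894 0.28780471 0.64970473]
```

View pics/top1.png

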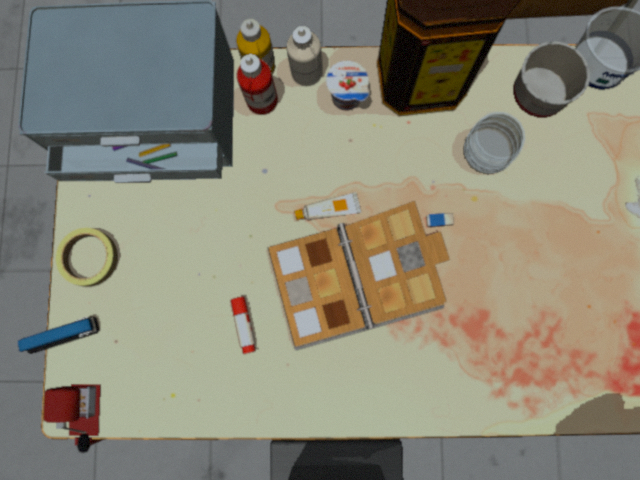

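View pics/scene1.png

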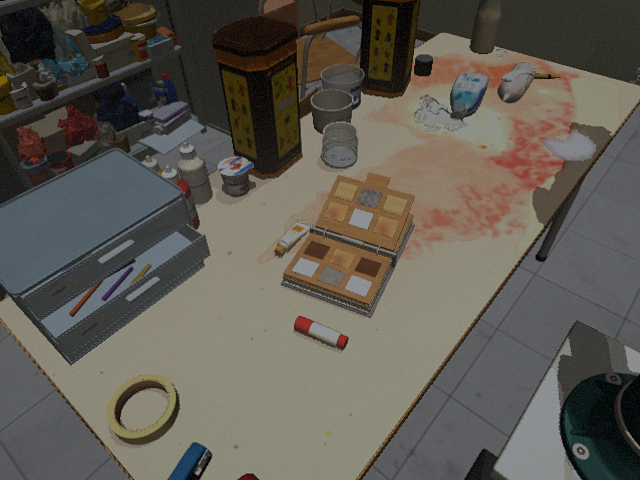

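The top view shows the rod from about (341,224) to (370,328), the left pile's outer corners at (268,247) and (295,348), and the tab near (447,247). The eraser is at (439,220), close to the tab, and the glue stick is at (243,325). I'll zoom in for accurate corners.

```bash
python3 - <<'E'
import cv2,numpy as np
a=cv2.imread('pics/top1.png')[190:360,255:465];b=cv2.imread('pics/scene1.png')[165:320,270:425]
cv2.imwrite('pics/z1.png',cv2.resize(a,None,fx=3.5,fy=3.5,interpolation=cv2.INTER_CUBIC))
cv2.imwrite('pics/z2.png',cv2.resize(b,None,fx=3.5,fy=3.5,interpolation=cv2.INTER_CUBIC))
E
```

```text
(no output)
```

View pics/z1.png

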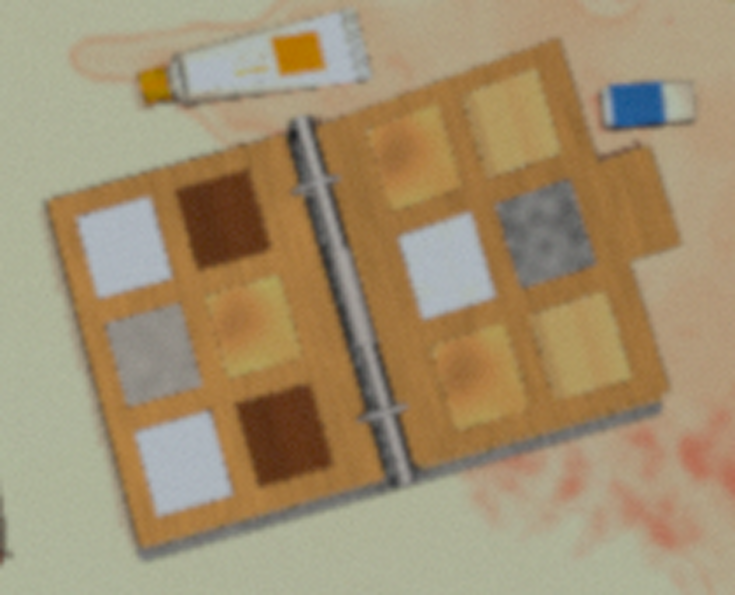

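View pics/z2.png

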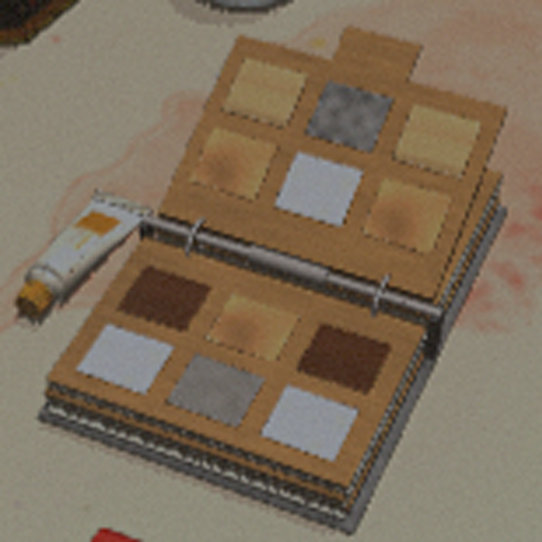

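The zooms show the leaf ajar, its tab corners at crop (652,147) and (681,243) in the top view, and at (345,27) and (423,46) in the scene view. The eraser sits just beyond the tab's far side.

```bash
cat > h.py <<'E'
import numpy as np,cv2
from station import *
from scipy.optimize import least_squares
from scipy.spatial.transform import Rotation as Ro
def proj(c,X):
    return cv2.projectPoints(np.atleast_2d(np.float64(X)),cv2.Rodrigues(c['R'])[0],c['t'],c['mtx'],np.array([c['k1'],0,0,0.]))[0][:,0]
def back(c,uv,z):
    n=cv2.undistortPoints(np.float64([[uv]]),c['mtx'],np.array([c['k1'],0,0,0.]))[0,0]
    d=c['R'].T@np.r_[n,1];o=-c['R'].T@c['t'];return o+d*(z-o[2])/d[2]
def W(b,p):  # book->world
    x,y,w=b;p=np.atleast_2d(p);C,S=np.cos(w),np.sin(w)
    return np.c_[x+C*p[:,0]-S*p[:,1],y+S*p[:,0]+C*p[:,1],p[:,2]]
def L(th,x,r,n=0.002): # leaf point
    return [x,-r*np.cos(th)+ -n*-np.sin(th)*1, .036+r*np.sin(th)+n*np.cos(th)]
E
python3 - <<'E'
from h import *
T=read_camera('top');S=read_camera('scene')
t=lambda u,v:np.array([255+(u-1.25)/3.5,190+(v-1.25)/3.5])
s=lambda u,v:np.array([270+(u-1.25)/3.5,165+(v-1.25)/3.5])
m=lambda th:[[.09,.126,.034],[-.09,.126,.034],L(th,.082,.128),L(th,-.082,.128),L(th,.023,.152),L(th,-.023,.152)]
mt=np.array([t(47,202),t(138,546),t(558,38),t(668,388),t(652,147),t(681,243)])
ms=np.array([s(48,382),s(347,490),s(238,38),s(506,105),s(345,27),s(423,46)])
f=lambda p:np.r_[proj(T,W(p[:3],m(p[3])))-mt,proj(S,W(p[:3],m(p[3])))-ms].ravel()
r=least_squares(f,[.6,0,.27,.4],loss='soft_l1')
print(r.x,np.round(r.fun.reshape(-1,2),1).tolist())
b=r.x[:3]
for uv in[(600,128),(605,85),(693,82),(693,122)]:print('eraser',back(T,t(*uv),.01))
for x in(.023,0,-.023):print(W(b,L(r.x[3],x,.152)))
print('glue',back(T,(233,297),.02),back(T,(249,352),.02))
print('roll book yaw',r.x[2], Ro.from_rotvec(get_obs()['tool_rot']).as_matrix().round(3).tolist())
E
```

```text
[ 0.54367486 -0.03349113  0.26085458  0.38730147] [[-1.5, -4.2], [0.9, 4.7], [0.5, 0.3], [0.7, 1.5], [-0.4, -0.0], [0.4, 1.2], [-5.6, -2.7], [1.5, 0.2], [-1.0, -1.1], [-0.8, 1.0], [-0.6, -0.3], [-1.5, 0.1]]
eraser [ 0.62781514 -0.15515814  0.01      ]
eraser [ 0.64899245 -0.15843444  0.01      ]
eraser [ 0.64992877 -0.20109272  0.01      ]
eraser [ 0.63018578 -0.20013737  0.01      ]
[[ 0.6020001  -0.16280977  0.09526092]]
[[ 0.57977819 -0.16874161  0.09526092]]
[[ 0.55755628 -0.17467346  0.09526092]]
glue [0.51135805 0.16790312 0.02      ] [0.42194054 0.14056469 0.02      ]
roll book yaw 0.2608545761815033 [[0.953, 0.302, -0.0], [0.302, -0.953, 0.001], [-0.0, -0.001, -1.0]]
```

```bash
cat >> h.py <<'E'
def togo(B,target):
    o=get_obs();R=Ro.from_rotvec(o['tool_rot']).as_matrix()
    return (R.T@(W(B,target)[0]-o['eef_pos'])/.4).round(3)
def inbook(B,p):
    C,S=np.cos(B[2]),np.sin(B[2]);d=np.array(p)-[B[0],B[1],0];return np.array([C*d[0]+S*d[1],-S*d[0]+C*d[1],d[2]])
E
python3 - <<'E'
from h import *
T=read_camera('top');S=read_camera('scene')
t=lambda u,v:np.array([255+(u-1.25)/3.5,190+(v-1.25)/3.5])
s=lambda u,v:np.array([270+(u-1.25)/3.5,165+(v-1.25)/3.5])
m=lambda p:[[p[4],.126,.034],[-p[4],.126,.034],L(p[3],.082,.128),L(p[3],-.082,.128),L(p[3],.023,.152),L(p[3],-.023,.152)]
mt=np.array([t(47,202),t(138,546),t(558,38),t(668,388),t(652,147),t(681,243)])
ms=np.array([s(48,382),s(347,490),s(238,38),s(506,105),s(345,27),s(423,46)])
f=lambda p:np.r_[proj(T,W(p[:3],m(p)))-mt,proj(S,W(p[:3],m(p)))-ms].ravel()
r=least_squares(f,[.6,0,.27,.4,.085],loss='soft_l1')
print(r.x,np.round(r.fun.reshape(-1,2),1).tolist())
b=r.x[:3];open('h.py','a').write(f'B={b.round(4).tolist()}\nTH={r.x[3]:.4f}\n')
print('tab edge book',L(r.x[3],0,.152,-.002),'rod px',proj(T,W(b,[[.09,0,.038],[-.09,0,.038]])), t(303,118),t(402,484))
print('move',togo(b,[0,-.19,.2]))
E
```

```text
[ 0.54283249 -0.03387666  0.26775015  0.38670689  0.0825005 ] [[-0.4, 1.2], [0.4, 1.1], [0.3, 0.5], [1.2, 1.5], [-0.4, -0.0], [0.6, 1.1], [-1.3, -0.9], [-1.5, -1.3], [-1.0, -0.9], [-0.6, 0.8], [-0.7, -0.2], [-1.5, -0.0]]
tab edge book [0, np.float64(-0.14152999972454972), np.float64(0.09147304911368181)] rod px [[340.24353916 222.89300317]
 [371.76953993 329.36470821]] [341.21428571 223.35714286] [369.5        327.92857143]
move [ 1.25  -0.846  0.113]
```

carry_out(plan=[{"tx": 0.04, "ty": -0.03, "claw": -1}, {"tx": 0.1, "ty": -0.07, "claw": -1}, {"tx": 0.18, "ty": -0.12, "claw": -1}, {"tx": 0.26, "ty": -0.17, "claw": -1}, {"tx": 0.34, "ty": -0.22, "claw": -1}, {"tx": 0.42, "ty": -0.27, "claw": -1}, {"tx": 0.5, "ty": -0.32, "claw": -1}, {"tx": 0.57, "ty": -0.37, "claw": -1}, {"tx": 0.62, "ty": -0.41, "claw": -1}, {"tx": 0.65, "ty": -0.43, "claw": -1}], grip_force=20)

```text
schema error: expected keys claw, tx, ty, tz, roll
```

carry_out(plan=[{"tx": 0.04, "ty": -0.03, "roll": -0.045, "claw": -1}, {"tx": 0.1, "ty": -0.07, "roll": -0.09, "claw": -1}, {"tx": 0.17, "ty": -0.12, "roll": -0.135, "claw": -1}, {"tx": 0.24, "ty": -0.17, "roll": -0.18, "claw": -1}, {"tx": 0.31, "ty": -0.22, "roll": -0.225, "claw": -1}, {"tx": 0.38, "ty": -0.27, "roll": -0.27, "claw": -1}, {"tx": 0.45, "ty": -0.32, "roll": -0.315, "claw": -1}, {"tx": 0.52, "ty": -0.36, "roll": -0.36, "claw": -1}, {"tx": 0.57, "ty": -0.39, "roll": -0.405, "claw": -1}, {"tx": 0.6, "ty": -0.416, "roll": -0.45, "claw": -1}])

```text
schema error: expected keys claw, tx, ty, tz, roll
```

carry_out(plan=[{"roll": -0.0376, "claw": -1}, {"roll": -0.0376, "claw": -1}, {"roll": -0.0376, "claw": -1}])

```text
schema error: expected keys claw, tx, ty, tz, roll
```

```bash
python3 - <<'E'
from h import *
import station
o=get_obs();print(o['t'],inbook(B,o['eef_pos']),Ro.from_rotvec(o['tool_rot']).as_matrix().round(3).tolist(),o['grip_width'],o['contact_force'],station.tip_reach,o['q'])
print(togo(B,[0,-.175,.075]))
E
```

```text
0.3 [-0.48620982 -0.54784367  0.2448935 ] [[0.953, 0.302, -0.0], [0.302, -0.953, 0.001], [-0.0, -0.001, -1.0]] 1.0001027988207505 [-0.50563563  0.20971372 -0.1814218 ] 0.014 [ 1.17051809  0.59152326  0.04833514  1.60896344 -0.03332955  0.9427189
 -0.03371128]
[ 1.251 -0.884  0.425]
```

All keys are needed in every row.

carry_out(plan=[{"tx": 0.04, "ty": -0.03, "tz": 0, "roll": 0, "claw": -1}, {"tx": 0.1, "ty": -0.07, "tz": 0, "roll": 0, "claw": -1}, {"tx": 0.18, "ty": -0.12, "tz": 0, "roll": 0, "claw": -1}, {"tx": 0.26, "ty": -0.17, "tz": 0, "roll": 0, "claw": -1}, {"tx": 0.34, "ty": -0.22, "tz": 0, "roll": 0, "claw": -1}, {"tx": 0.42, "ty": -0.27, "tz": 0, "roll": 0, "claw": -1}, {"tx": 0.5, "ty": -0.32, "tz": 0, "roll": 0, "claw": -1}, {"tx": 0.57, "ty": -0.37, "tz": 0, "roll": 0, "claw": -1}, {"tx": 0.62, "ty": -0.41, "tz": 0, "roll": 0, "claw": -1}, {"tx": 0.65, "ty": -0.43, "tz": 0, "roll": 0, "claw": -1}], grip_force=20)

```text
t: 1.3
eef_pos: [0.4173, -0.4442, 0.2454]
tool_rot: [-3.101, -0.488, -0.002]
contact_force: [1.0, -0.4, -0.5]
grip_width: -0.001
finger_force: 0.0
```

carry_out(plan=[{"tx": 0.04, "ty": -0.03, "tz": 0, "roll": -0.045, "claw": -1}, {"tx": 0.1, "ty": -0.07, "tz": 0, "roll": -0.09, "claw": -1}, {"tx": 0.17, "ty": -0.12, "tz": 0, "roll": -0.135, "claw": -1}, {"tx": 0.24, "ty": -0.17, "tz": 0, "roll": -0.18, "claw": -1}, {"tx": 0.31, "ty": -0.22, "tz": 0, "roll": -0.225, "claw": -1}, {"tx": 0.38, "ty": -0.27, "tz": 0, "roll": -0.27, "claw": -1}, {"tx": 0.45, "ty": -0.32, "tz": 0, "roll": -0.315, "claw": -1}, {"tx": 0.52, "ty": -0.36, "tz": 0, "roll": -0.36, "claw": -1}, {"tx": 0.57, "ty": -0.39, "tz": 0, "roll": -0.405, "claw": -1}, {"tx": 0.6, "ty": -0.416, "tz": 0, "roll": -0.45, "claw": -1}])

```text
t: 2.3
eef_pos: [0.5948, -0.2155, 0.2456]
tool_rot: [2.039, 2.389, 0.002]
contact_force: [0.4, 0.4, -1.3]
grip_width: 0.003
finger_force: 0.0
```

carry_out(plan=[{"tx": 0, "ty": 0, "tz": 0, "roll": -0.0376, "claw": -1}, {"tx": 0, "ty": 0, "tz": 0, "roll": -0.0376, "claw": -1}, {"tx": 0, "ty": 0, "tz": 0, "roll": -0.0376, "claw": -1}])

```text
t: 2.6
eef_pos: [0.5928, -0.2183, 0.2451]
tool_rot: [-1.91, -2.494, 0.001]
contact_force: [-0.1, 0.4, -0.4]
grip_width: -0.001
finger_force: 0.0
```

```bash
python3 - <<'E'
from h import *
import station
o=get_obs();print(o['t'],inbook(B,o['eef_pos']),Ro.from_rotvec(o['tool_rot']).as_matrix().round(3).tolist(),o['grip_width'],o['contact_force'],station.tip_reach,o['q'])
print(togo(B,[0,-.175,.075]))
E
```

```text
2.6 [-0.00056187 -0.19104139  0.24514182] [[-0.261, 0.965, -0.001], [0.965, 0.261, -0.0], [-0.0, -0.001, -1.0]] -0.0009583693052951757 [-0.14028713  0.44284976 -0.35983272] 0.014 [ 0.56240587  0.4997619  -0.39873431  1.81492423  0.24541328  0.87604528
  0.31320238]
[0.04  0.002 0.425]
```

carry_out(plan=[{"tx": 0.01, "ty": 0, "tz": 0.04, "roll": 0, "claw": -1}, {"tx": 0.02, "ty": 0, "tz": 0.1, "roll": 0, "claw": -1}, {"tx": 0.03, "ty": 0, "tz": 0.17, "roll": 0, "claw": -1}, {"tx": 0.04, "ty": 0, "tz": 0.24, "roll": 0, "claw": -1}, {"tx": 0.04, "ty": 0, "tz": 0.3, "roll": 0, "claw": -1}, {"tx": 0.04, "ty": 0, "tz": 0.35, "roll": 0, "claw": -1}, {"tx": 0.04, "ty": 0, "tz": 0.39, "roll": 0, "claw": -1}, {"tx": 0.04, "ty": 0, "tz": 0.415, "roll": 0, "claw": -1}, {"tx": 0.04, "ty": 0, "tz": 0.43, "roll": 0, "claw": -1}, {"tx": 0.04, "ty": 0, "tz": 0.43, "roll": 0, "claw": -1}])

```text
t: 3.6
eef_pos: [0.589, -0.2023, 0.0729]
tool_rot: [-1.905, -2.497, 0.001]
contact_force: [0.5, 0.5, 0.3]
grip_width: 0.001
finger_force: 0.0
```

```bash
python3 - <<'E'
from h import *
o=get_obs();print(o['t'],inbook(B,o['eef_pos']),o['contact_force'])
c=read_camera('scene');b=c['image'][145:300,280:435,::-1]
cv2.imwrite('pics/s2.png',cv2.resize(b,None,fx=3.5,fy=3.5,interpolation=cv2.INTER_CUBIC))
# plan: TCP path for side contact
h=.011
for th in np.arange(.387,1.6,.1):
    e=L(th,0,.152,-.002); drop=.03
    print(round(th,2),'tcp y %.4f z %.4f'%(e[1]-h,e[2]-drop+.014))
E
```

```text
3.6 [ 7.26397383e-06 -1.74588943e-01  7.29426505e-02] [0.46623294 0.4684345  0.27343872]
0.39 tcp y -0.1525 z 0.0755
0.49 tcp y -0.1463 z 0.0894
0.59 tcp y -0.1387 z 0.1025
0.69 tcp y -0.1298 z 0.1149
0.79 tcp y -0.1197 z 0.1262
0.89 tcp y -0.1086 z 0.1366
0.99 tcp y -0.0965 z 0.1457
1.09 tcp y -0.0835 z 0.1536
1.19 tcp y -0.0698 z 0.1602
1.29 tcp y -0.0555 z 0.1654
1.39 tcp y -0.0407 z 0.1691
1.49 tcp y -0.0257 z 0.1713
1.59 tcp y -0.0105 z 0.1720
```

View pics/s2.png

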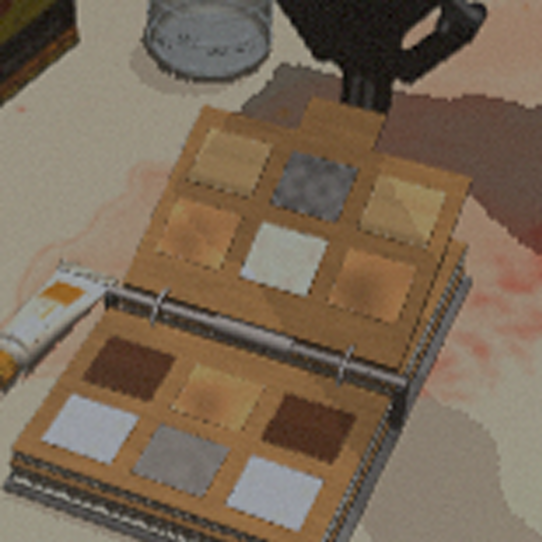

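The view shows the shut fingers at crop (365,95), just outside the tab with nothing else touched. Next I move in and drag the tab edge up.

carry_out(plan=[{"tx": 0.026, "ty": 0, "tz": 0, "roll": 0, "claw": -1}, {"tx": 0.041, "ty": 0, "tz": 0, "roll": 0, "claw": -1}, {"tx": 0.051, "ty": 0, "tz": -0.003, "roll": 0, "claw": -1}, {"tx": 0.059, "ty": 0, "tz": -0.015, "roll": 0, "claw": -1}, {"tx": 0.064, "ty": 0, "tz": -0.03, "roll": 0, "claw": -1}, {"tx": 0.071, "ty": 0, "tz": -0.045, "roll": 0, "claw": -1}, {"tx": 0.079, "ty": 0, "tz": -0.06, "roll": 0, "claw": -1}, {"tx": 0.089, "ty": 0, "tz": -0.075, "roll": 0, "claw": -1}])

```text
t: 4.45
eef_pos: [0.5799, -0.1684, 0.1041]
tool_rot: [1.905, 2.497, -0.001]
contact_force: [0.2, -2.6, 0.4]
grip_width: -0.001
finger_force: 1.2
```

```bash
python3 - <<'E'
from h import *
o=get_obs();print(o['t'],inbook(B,o['eef_pos']),o['contact_force'],o['ft_torque'])
c=read_camera('scene');b=c['image'][145:300,280:435,::-1]
cv2.imwrite('pics/s3.png',cv2.resize(b,None,fx=3.5,fy=3.5,interpolation=cv2.INTER_CUBIC))
for th in np.arange(.3,.9,.1):print(th,((proj(c,W(B,[L(th,.023,.152),L(th,-.023,.152)]))-[280,145])*3.5).round().tolist())
E
```

```text
4.45 [ 0.00017024 -0.13948384  0.10406927] [ 0.18141087 -2.59231258  0.44130883] [-0.4339608  -0.04287381  0.02375801]
0.3 [[308.0, 107.0], [382.0, 127.0]]
0.4 [[306.0, 93.0], [381.0, 113.0]]
0.5 [[303.0, 81.0], [380.0, 100.0]]
0.6000000000000001 [[299.0, 70.0], [377.0, 90.0]]
0.7000000000000002 [[295.0, 61.0], [373.0, 82.0]]
0.8000000000000003 [[289.0, 55.0], [369.0, 76.0]]
0.9000000000000001 [[282.0, 52.0], [363.0, 73.0]]
```

View pics/s3.png

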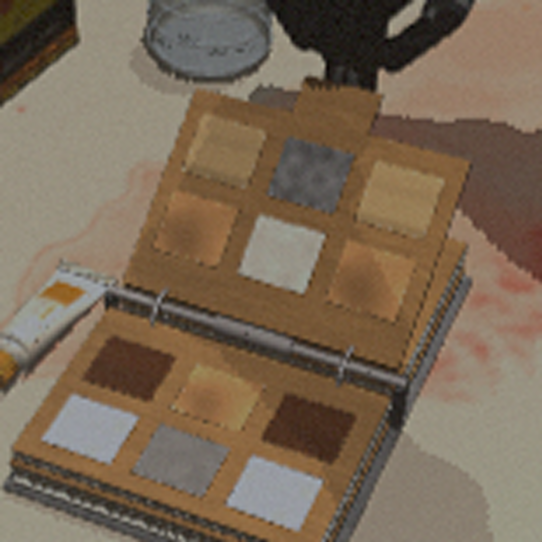

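The tab corners at (305,80) and (381,96) put the leaf at about 0.51 rad. It is rising as planned, with a push of 2.6 N, so I continue along the arc.

carry_out(plan=[{"tx": 0.008, "ty": 0, "tz": -0.01, "roll": 0, "claw": -1}, {"tx": 0.016, "ty": 0, "tz": -0.02, "roll": 0, "claw": -1}, {"tx": 0.027, "ty": 0, "tz": -0.035, "roll": 0, "claw": -1}, {"tx": 0.039, "ty": 0, "tz": -0.05, "roll": 0, "claw": -1}, {"tx": 0.0515, "ty": 0, "tz": -0.0625, "roll": 0, "claw": -1}, {"tx": 0.064, "ty": 0, "tz": -0.075, "roll": 0, "claw": -1}, {"tx": 0.078, "ty": 0, "tz": -0.086, "roll": 0, "claw": -1}, {"tx": 0.0925, "ty": 0, "tz": -0.0975, "roll": 0, "claw": -1}, {"tx": 0.1075, "ty": 0, "tz": -0.1075, "roll": 0, "claw": -1}, {"tx": 0.123, "ty": 0, "tz": -0.1175, "roll": 0, "claw": -1}])

```text
t: 5.5
eef_pos: [0.5665, -0.1188, 0.1506]
tool_rot: [-1.903, -2.499, -0.001]
contact_force: [1.5, -1.7, 1.3]
grip_width: 0.002
finger_force: 1.1
```

```bash
python3 - <<'E'
from h import *
o=get_obs();print(o['t'],inbook(B,o['eef_pos']),o['contact_force'],o['ft_torque'])
c=read_camera('scene');b=c['image'][130:300,280:450,::-1]
cv2.imwrite('pics/s4.png',cv2.resize(b,None,fx=3.5,fy=3.5,interpolation=cv2.INTER_CUBIC))
for th in np.arange(.7,1.4,.1):print(th,((proj(c,W(B,[L(th,.023,.152),L(th,-.023,.152),L(th,.082,.128),L(th,-.082,.128)]))-[280,130])*3.5).round().tolist())
E
```

```text
5.5 [ 0.00042287 -0.08819583  0.15055934] [ 1.50322902 -1.74705186  1.29556027] [-0.34584478 -0.17225768  0.01458804]
0.7 [[295.0, 114.0], [373.0, 134.0], [184.0, 129.0], [464.0, 204.0]]
0.7999999999999999 [[289.0, 108.0], [369.0, 128.0], [178.0, 124.0], [461.0, 200.0]]
0.8999999999999999 [[282.0, 104.0], [363.0, 125.0], [170.0, 122.0], [458.0, 198.0]]
0.9999999999999999 [[274.0, 104.0], [356.0, 125.0], [162.0, 121.0], [453.0, 199.0]]
1.0999999999999999 [[265.0, 106.0], [349.0, 127.0], [154.0, 123.0], [448.0, 202.0]]
1.1999999999999997 [[255.0, 111.0], [340.0, 133.0], [144.0, 128.0], [442.0, 208.0]]
1.2999999999999998 [[245.0, 119.0], [331.0, 141.0], [134.0, 134.0], [436.0, 216.0]]
```

View pics/s4.png

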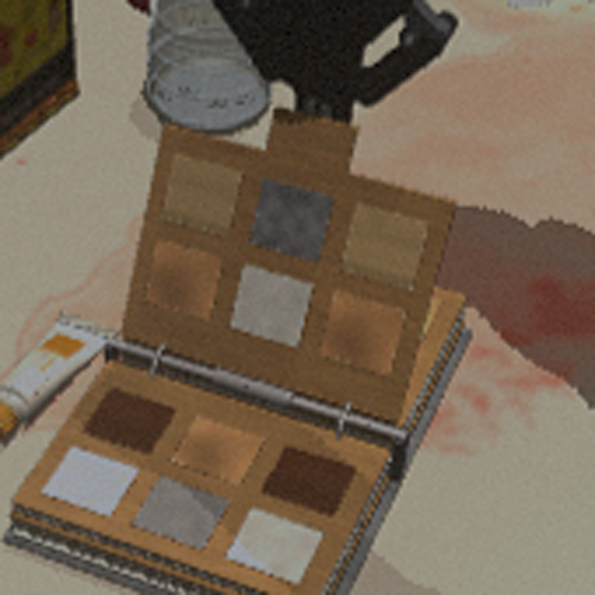

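The leaf is now at about 0.98 rad, with tab corners at (272,106) and (357,124). Contact is light and the book has not moved, so I continue to upright.

carry_out(plan=[{"tx": 0.016, "ty": 0, "tz": -0.009, "roll": 0, "claw": -1}, {"tx": 0.033, "ty": 0, "tz": -0.0175, "roll": 0, "claw": -1}, {"tx": 0.0495, "ty": 0, "tz": -0.024, "roll": 0, "claw": -1}, {"tx": 0.067, "ty": 0, "tz": -0.03, "roll": 0, "claw": -1}, {"tx": 0.085, "ty": 0, "tz": -0.036, "roll": 0, "claw": -1}, {"tx": 0.103, "ty": 0, "tz": -0.0425, "roll": 0, "claw": -1}, {"tx": 0.1215, "ty": 0, "tz": -0.046, "roll": 0, "claw": -1}, {"tx": 0.14, "ty": 0, "tz": -0.05, "roll": 0, "claw": -1}, {"tx": 0.159, "ty": 0, "tz": -0.0525, "roll": 0, "claw": -1}, {"tx": 0.1775, "ty": 0, "tz": -0.055, "roll": 0, "claw": -1}])

```text
t: 6.55
eef_pos: [0.5474, -0.0512, 0.1722]
tool_rot: [-1.904, -2.498, 0.001]
contact_force: [0.8, -0.6, 0.3]
grip_width: 0.001
finger_force: 0.4
```

```bash
python3 - <<'E'
from h import *
o=get_obs();print(o['t'],inbook(B,o['eef_pos']),o['contact_force'],o['ft_torque'])
c=read_camera('scene');b=c['image'][130:300,260:430,::-1]
cv2.imwrite('pics/s5.png',cv2.resize(b,None,fx=3.5,fy=3.5,interpolation=cv2.INTER_CUBIC))
for th in np.arange(1.3,1.8,.1):print(th,((proj(c,W(B,[L(th,.023,.152),L(th,-.023,.152),L(th,.082,.128),L(th,-.082,.128)]))-[260,130])*3.5).round().tolist())
E
```

```text
6.55 [-1.46739032e-04 -1.78980736e-02  1.72181064e-01] [ 0.77543875 -0.61082519  0.33342175] [-0.11967724  0.01019981 -0.02957228]
1.3 [[315.0, 119.0], [401.0, 141.0], [204.0, 134.0], [506.0, 216.0]]
1.4000000000000001 [[303.0, 130.0], [390.0, 153.0], [194.0, 144.0], [498.0, 227.0]]
1.5000000000000002 [[292.0, 144.0], [379.0, 168.0], [183.0, 155.0], [490.0, 240.0]]
1.6000000000000003 [[279.0, 161.0], [368.0, 186.0], [172.0, 169.0], [482.0, 256.0]]
1.7000000000000004 [[267.0, 181.0], [356.0, 206.0], [161.0, 186.0], [473.0, 274.0]]
```

View pics/s5.png

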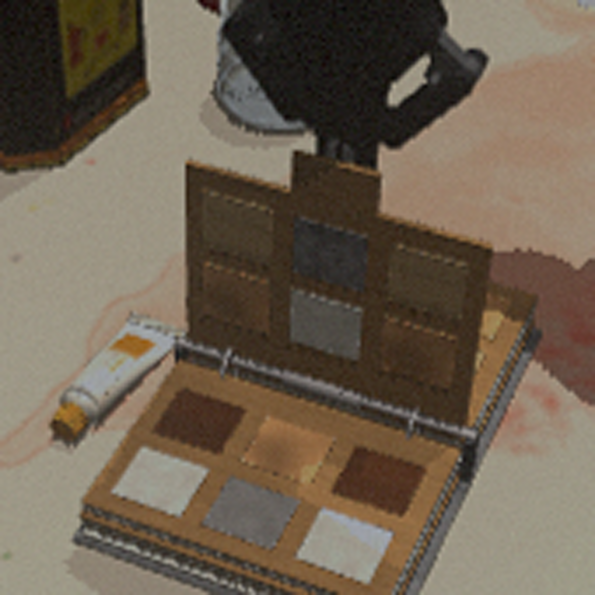

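The leaf is almost upright (about 1.53 rad, tab top at (295,152)–(380,172)) with the fingers behind it. Next I carry it over the spine with the fingertips.

carry_out(plan=[{"tx": 0.018, "ty": 0, "tz": 0.0025, "roll": 0, "claw": -1}, {"tx": 0.033, "ty": 0, "tz": 0.005, "roll": 0, "claw": -1}, {"tx": 0.048, "ty": 0, "tz": 0.006, "roll": 0, "claw": -1}, {"tx": 0.063, "ty": 0, "tz": 0.007, "roll": 0, "claw": -1}, {"tx": 0.078, "ty": 0, "tz": 0.009, "roll": 0, "claw": -1}, {"tx": 0.093, "ty": 0, "tz": 0.0115, "roll": 0, "claw": -1}, {"tx": 0.1075, "ty": 0, "tz": 0.0155, "roll": 0, "claw": -1}, {"tx": 0.122, "ty": 0, "tz": 0.0195, "roll": 0, "claw": -1}, {"tx": 0.136, "ty": 0, "tz": 0.025, "roll": 0, "claw": -1}, {"tx": 0.15, "ty": 0, "tz": 0.03, "roll": 0, "claw": -1}])

```text
t: 7.6
eef_pos: [0.5318, 0.0064, 0.1601]
tool_rot: [-1.905, -2.498, 0.0]
contact_force: [0.2, -0.9, -0.6]
grip_width: -0.001
finger_force: 0.4
```

carry_out(plan=[{"tx": 0.0135, "ty": 0, "tz": 0.0065, "roll": 0, "claw": -1}, {"tx": 0.027, "ty": 0, "tz": 0.013, "roll": 0, "claw": -1}, {"tx": 0.04, "ty": 0, "tz": 0.021, "roll": 0, "claw": -1}, {"tx": 0.052, "ty": 0, "tz": 0.029, "roll": 0, "claw": -1}, {"tx": 0.064, "ty": 0, "tz": 0.0385, "roll": 0, "claw": -1}, {"tx": 0.076, "ty": 0, "tz": 0.048, "roll": 0, "claw": -1}])

```text
t: 8.2
eef_pos: [0.5239, 0.0358, 0.1408]
tool_rot: [-1.905, -2.498, -0.0]
contact_force: [0.3, -1.6, 0.9]
grip_width: -0.001
finger_force: 0.3
```

```bash
python3 - <<'E'
from h import *
o=get_obs();print(o['t'],inbook(B,o['eef_pos']),o['contact_force'],o['ft_torque'])
c=read_camera('scene');b=c['image'][130:300,260:430,::-1]
cv2.imwrite('pics/s6.png',cv2.resize(b,None,fx=3.5,fy=3.5,interpolation=cv2.INTER_CUBIC))
for th in np.arange(1.8,2.7,.1):print(th,((proj(c,W(B,[L(th,.023,.152),L(th,-.023,.152),L(th,.082,.128),L(th,-.082,.128)]))-[260,130])*3.5).round().tolist())
E
```

```text
8.2 [0.00018178 0.07217599 0.14078853] [ 0.32190894 -1.60494808  0.87101158] [-0.17331684 -0.10408865 -0.01787864]
1.8 [[254.0, 204.0], [344.0, 230.0], [150.0, 204.0], [464.0, 294.0]]
1.9000000000000001 [[242.0, 229.0], [332.0, 255.0], [140.0, 224.0], [454.0, 316.0]]
2.0 [[229.0, 256.0], [320.0, 283.0], [129.0, 246.0], [445.0, 340.0]]
2.1000000000000005 [[217.0, 285.0], [308.0, 313.0], [119.0, 269.0], [436.0, 365.0]]
2.2 [[206.0, 315.0], [297.0, 344.0], [110.0, 293.0], [426.0, 391.0]]
2.3000000000000007 [[196.0, 346.0], [287.0, 375.0], [102.0, 318.0], [418.0, 417.0]]
2.4000000000000004 [[186.0, 377.0], [277.0, 407.0], [95.0, 343.0], [409.0, 444.0]]
2.500000000000001 [[178.0, 408.0], [268.0, 438.0], [88.0, 367.0], [402.0, 470.0]]
2.6000000000000005 [[171.0, 439.0], [261.0, 469.0], [83.0, 392.0], [395.0, 496.0]]
```

View pics/s6.png

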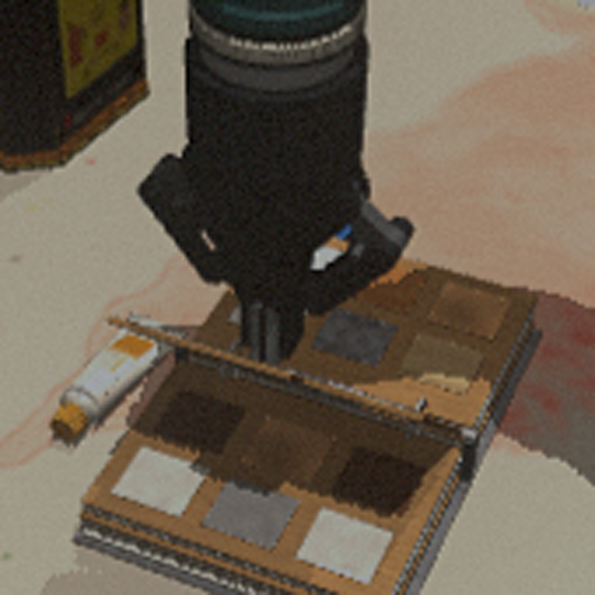

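The leaf is at about 2.27 rad and still under the fingertips, with its edge running from (108,318) to (422,408). I continue down.

carry_out(plan=[{"tx": 0.011, "ty": 0, "tz": 0.01, "roll": 0, "claw": -1}, {"tx": 0.0215, "ty": 0, "tz": 0.0205, "roll": 0, "claw": -1}, {"tx": 0.0315, "ty": 0, "tz": 0.032, "roll": 0, "claw": -1}, {"tx": 0.041, "ty": 0, "tz": 0.0435, "roll": 0, "claw": -1}, {"tx": 0.05, "ty": 0, "tz": 0.0555, "roll": 0, "claw": -1}, {"tx": 0.058, "ty": 0, "tz": 0.068, "roll": 0, "claw": -1}, {"tx": 0.066, "ty": 0, "tz": 0.081, "roll": 0, "claw": -1}, {"tx": 0.073, "ty": 0, "tz": 0.094, "roll": 0, "claw": -1}, {"tx": 0.079, "ty": 0, "tz": 0.108, "roll": 0, "claw": -1}, {"tx": 0.085, "ty": 0, "tz": 0.122, "roll": 0, "claw": -1}])

```text
t: 9.25
eef_pos: [0.515, 0.0684, 0.0918]
tool_rot: [-1.905, -2.498, -0.0]
contact_force: [0.7, -0.3, 1.1]
grip_width: -0.002
finger_force: 0.3
```

carry_out(plan=[{"tx": 0.0045, "ty": 0, "tz": 0.014, "roll": 0, "claw": -1}, {"tx": 0.009, "ty": 0, "tz": 0.029, "roll": 0, "claw": -1}, {"tx": 0.012, "ty": 0, "tz": 0.0435, "roll": 0, "claw": -1}, {"tx": 0.015, "ty": 0, "tz": 0.058, "roll": 0, "claw": -1}, {"tx": 0.016, "ty": 0, "tz": 0.068, "roll": 0, "claw": -1}, {"tx": 0.016, "ty": 0, "tz": 0.077, "roll": 0, "claw": -1}, {"tx": 0.016, "ty": 0, "tz": 0.085, "roll": 0, "claw": -1}])

```text
t: 9.95
eef_pos: [0.5132, 0.0743, 0.058]
tool_rot: [-1.905, -2.498, 0.0]
contact_force: [-0.2, 0.3, 0.8]
grip_width: -0.003
finger_force: 0.3
```

carry_out(plan=[{"tx": 0, "ty": 0, "tz": 0.005, "roll": 0, "claw": -1}, {"tx": 0, "ty": 0, "tz": 0.01, "roll": 0, "claw": -1}])

```text
t: 10.15
eef_pos: [0.5132, 0.0742, 0.0541]
tool_rot: [-1.905, -2.498, 0.0]
contact_force: [-1.6, -0.1, 0.9]
grip_width: -0.005
finger_force: 0.3
```

```bash
python3 - <<'E'
from h import *
o=get_obs();print(o['t'],inbook(B,o['eef_pos']),o['contact_force'],o['ft_torque'])
E
```

```text
10.15 [8.72640853e-05 1.12078437e-01 5.41498025e-02] [-1.59609941 -0.12998196  0.93180427] [ 0.11932111  0.06915374 -0.00515034]
```

Still about 1 N of hinge friction. I press down in small steps.

carry_out(plan=[{"tx": 0, "ty": 0, "tz": 0.003, "roll": 0, "claw": -1}, {"tx": 0, "ty": 0, "tz": 0.006, "roll": 0, "claw": -1}, {"tx": 0, "ty": 0, "tz": 0.006, "roll": 0, "claw": -1}])

```text
t: 10.45
eef_pos: [0.5132, 0.0743, 0.0521]
tool_rot: [1.905, 2.498, -0.0]
contact_force: [-0.4, 0.9, 0.9]
grip_width: -0.0
finger_force: 1.0
```

carry_out(plan=[{"tx": 0, "ty": 0, "tz": 0.003, "roll": 0, "claw": -1}, {"tx": 0, "ty": 0, "tz": 0.003, "roll": 0, "claw": -1}])

```text
t: 10.65
eef_pos: [0.5133, 0.0743, 0.0519]
tool_rot: [1.904, 2.498, -0.0]
contact_force: [-2.1, -0.8, 12.4]
grip_width: -0.001
finger_force: 6.2
```

The fingers meet firm contact at 12 N with the tips at 38 mm, exactly the height of a flat leaf. I retreat straight up and check.

carry_out(plan=[{"tx": 0, "ty": 0, "tz": -0.01, "roll": 0, "claw": -1}, {"tx": 0, "ty": 0, "tz": -0.04, "roll": 0, "claw": -1}, {"tx": 0, "ty": 0, "tz": -0.1, "roll": 0, "claw": -1}, {"tx": 0, "ty": 0, "tz": -0.18, "roll": 0, "claw": -1}, {"tx": 0, "ty": 0, "tz": -0.26, "roll": 0, "claw": -1}, {"tx": 0, "ty": 0, "tz": -0.34, "roll": 0, "claw": -1}, {"tx": 0, "ty": 0, "tz": -0.4, "roll": 0, "claw": -1}, {"tx": 0, "ty": 0, "tz": -0.44, "roll": 0, "claw": -1}, {"tx": 0, "ty": 0, "tz": -0.45, "roll": 0, "claw": -1}, {"tx": 0, "ty": 0, "tz": -0.45, "roll": 0, "claw": -1}])

```text
t: 11.65
eef_pos: [0.5134, 0.0741, 0.2313]
tool_rot: [1.905, 2.497, 0.001]
contact_force: [0.2, 0.8, -0.4]
grip_width: -0.003
finger_force: 0.0
```

```bash
python3 - <<'E'
from h import *
o=get_obs();print(o['t'],o['eef_pos'],o['contact_force'])
c=read_camera('scene');b=c['image'][130:360,200:430,::-1]
cv2.imwrite('pics/s7.png',cv2.resize(b,None,fx=2.6,fy=2.6,interpolation=cv2.INTER_CUBIC))
for th in (3.0,3.07,3.14):print(th,((proj(c,W(B,[L(th,.023,.152,-.002),L(th,-.023,.152,-.002),L(th,.082,.128,-.002),L(th,-.082,.128,-.002)]))-[200,130])*2.6).round().tolist())
E
```

```text
11.65 [0.51343239 0.07405819 0.23131748] [ 0.21194125  0.75161341 -0.41757385]
3.0 [[273.0, 400.0], [337.0, 424.0], [211.0, 351.0], [436.0, 430.0]]
3.07 [[273.0, 412.0], [336.0, 435.0], [212.0, 361.0], [435.0, 440.0]]
3.14 [[273.0, 423.0], [336.0, 446.0], [212.0, 370.0], [434.0, 449.0]]
```

View pics/s7.png

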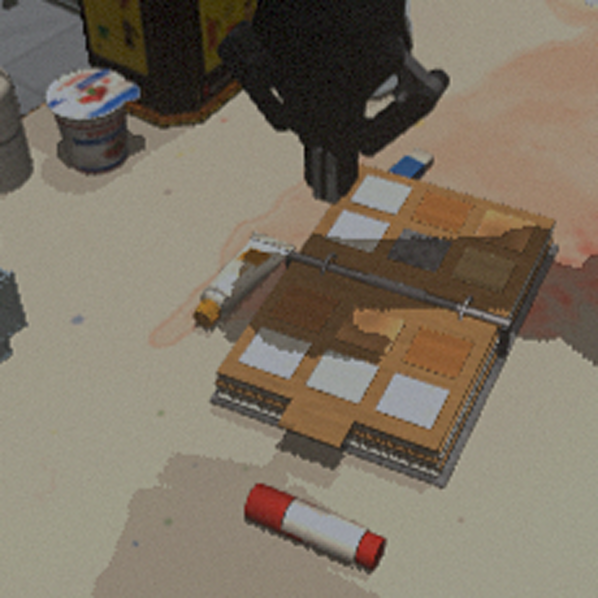

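The leaf lies flat on the left pile: its tab corners at (278,424) and (342,447) match the 3.14 prediction. The book and the loose items are in place and the arm is clear, so I hand in.

```bash
python3 -c "
from station import *
print(hand_in())"
```

```text
the job is handed in; nothing more can be done
None
```

The leaf now lies flat on the left-hand pile, pushed over the spine and pressed down at about 12 N; the book, glue stick, eraser and paint tube look unmoved in the last picture, and the job was handed in at about 12 s with no verdict returned.

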